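# Set the ratchet and tighten a mirror mount

## Task

The ratchet wrench sitting on the clamp bolt of the square mirror mount is set to loosen. Flip the small thumb lever on top of its head fully across to the tightening side, then swing its handle clockwise (seen from above) so that the bolt is tightened by about 45 degrees, and leave the wrench on the bolt. Do not turn the plain spanner on the round lens mount beside it.

Things in the scene. Friction and masses are not known exactly. Their poses are not given: they have to be found in the camera images.
- mirror_mount: Fixed mount: black plate 50 x 190 mm, 12 mm thick. Origin on the table under the clamp bolt; 135 mm from it towards the body's +y stands the mirror: black square of 50 mm on a steel post, 112 mm high. The ratchet wrench lies level on a dark socket over the bolt and at the start points to the body's -y. Its neighbour, a lens mount with a round ring, may stand to the left or right.
- head_top (a point): Centre of the flat top of the ratchet wrench's round bright steel head (52 mm across, 22 mm thick, top 68 mm above the table), on the vertical bolt axis about which wrench and bolt turn. The head narrows to 38 mm towards the handle. The wrench cannot come off the bolt.
- handle (a point): Middle of the black rubber wrench handle, 57 mm above the table, 126 mm from the bolt axis. Handle 85 mm long (83 to 169 mm from the axis), 24 wide, 18 thick, level, radial, free space below. It swings from the start at most 1.15 rad clockwise, 0.5 anticlockwise; takes 2 N here running free, 6 N driving the bolt; stays where left.
- tab (a point): Top of the thumb lever near its outer end: dark upright fin 7 mm thick, 18 long, 18 high, on the wrench head; top 87 mm above the table. Its vertical pivot lies 30 mm from the bolt axis towards the handle; this point is 26 mm from the pivot. Seen from the bolt axis along the handle it points 35 degrees left at the start (loosen); 35 right is tighten. Needs about 1.5 N, stays where left.
- pawl (a joint): Angle of the thumb lever: about 0 (up to 0.1) at the start, fully left (loosen), growing clockwise seen from above to 1.22 rad fully right (tighten).
- bolt (a joint): Turn of the clamp bolt and its socket, 0 at the start, positive clockwise seen from above (tightening). With the lever right, the wrench drives the bolt when swung clockwise, after up to 0.2 rad of play; with the lever left, a clockwise swing runs free and the bolt stays.
- spanner (a joint): Bystander, leave alone: angle of the plain flat steel spanner (no lever, no rubber handle, 160 mm long, 52 mm above the table) on the bolt of the round lens mount; 0 at the start, positive clockwise.

How it is judged:
By the outcome, as a careful person would: the job done as asked, in the order asked, and still so for the second after the job is handed in, with the robot touching nothing.
It also fails if it takes over 48 s, if anything falls off the work surface, if the arm or the gripper's body presses on something with over 40 N, if the wrist force passes 120 N, or if a joint passes its speed limit or range.

## Robot

A 7-joint arm with a two-finger parallel gripper is mounted at the origin on the work surface. World frame = base frame: x ahead of the robot, y to its left, z up, the work surface at z = 0. Lengths are in m, angles in degrees, forces in N, time in s.
With the tool pointing down it reaches from about 0.4 to 0.875 m from the base axis. Payload 6.5 kg.
Tool frame: the origin (TCP) lies on the centre line of the jaws, within the pads' length; the fingertips stand 8 mm ahead of it and the grasp point (between the pads) lies 11 mm behind it; z points along the fingers, y is the direction in which the jaws open and shut (so a half turn about z gives the same grasp; the last joint's range is limited). The gripper opens to 85 mm and grips with 20 to 120 N. Pads are 22 mm wide; open, the fingers measure 114 mm over their backs; the gripper's body (76 mm by 85 mm) begins 54 mm behind the grasp point. The pads swing forward as they close: fully open they stand 13 mm farther back than shut.
Start: joints at [-80.913, 30.733, -0.252, 88.115, 0.149, 61.152, -4.079], TCP at [0.145, 0.634, 0.239] pointing down, gripper open.
Joint ranges: [-154.64, 154.64], [-21.42, 123.67], [-72.66, 72.17], [13.99, 137.28], [-74.86, 254.86], [10.95, 109.41], [-158.01, 158.01]. Speed limits (degrees/s): [136.94, 136.94, 180, 180, 180, 180, 180].

## Interface

Orientations are given as a 3x3 rotation matrix whose columns are the frame's x, y, z axes.
In Python, from cell import r, camera, get_calibration gives the robot as it stands.
- The arm moves only by the shell command python3 -m crank 'ROWS' [FORCE]. ROWS is JSON, one flat list of numbers, 7 for each row, row after row: the shift along the tool's x, y, z in cm, then the turn, a rotation vector about the tool's x, y, z in rad, then the closure, from -1 (fully open) to 1 (shut). A call has 1 to 20 rows; each row is the pose to reach, as a shift and turn from the pose measured when the call began, along the tool's axes at that moment; what a row does not reach only later rows make up. A row lasts 1/8 s, in which the tool goes at most 62.5 mm and 10.7 degrees, less where a joint would pass 70% of its speed; a pose out of reach is approached as far as the arm can. A call with a gripper value outside its range is refused whole. The fingers move at their own pace and stop on an object; FORCE is the grip in N (left out, the last holds). Time passes only in rows, so rows that repeat a pose let the fingers close. It gives the time, the measured TCP pose, the force and the opening at its end, in the units of the state.
- r.get_obs(): the state, without advancing time (a new reading comes with each control period).
- camera(name): name is "scene" or "top"; returns the picture (480x640x3 uint8, red, green, blue); there is no depth.
- get_calibration(name): a dict with "intrinsics" (3x3 intrinsics, pixels), "R" (3x3) and "t" (3): a world point X has camera coordinates R X + t. Camera axes: x right, y down, z forward; pixel columns grow to the right and rows downward; lengths in m; the calibration is good to about 2 mm. A picture is of the moment at which its call begins. get_calibration takes no time and is no camera call.
- r.close_job(): hands the job in, once; it reports no verdict.
The state is a dict: "t": time; "qpos": joint angles; "joint_vel": joint speeds; "effort": joint torques, N m; "eef_pos": TCP position; "orientation": TCP orientation; "contact_force": force on the tool from outside, world axes, zero at the start; "wrist_torque": the same for the moment, N m; "grip_width": opening from 0.0 (shut) to 1.0 (fully open).
Only numpy, scipy, OpenCV 4.12 (cv2) and the standard library are available. Lean on these libraries where they do the work, as an engineer would, in place of code of your own. Each camera call takes 0.05 s, during which the arm holds its last target.

## Working session

There is one attempt and no reset: what is moved stays moved. The work goes in short steps, Python scripts to look and compute and a shell command to move; the robot and the scene stay as the last step left them, time stands still between calls to the robot, and variables do not carry over. Pictures are saved under pics/ and viewed, and the job is handed in when it is done.

```bash
ls; mkdir -p pics
python3 - <<'E'
from cell import r,camera,get_calibration
import cv2
for n in("scene","top"):
    cv2.imwrite(f"pics/{n}0.png",camera(n)[:,:,::-1]); print(n,get_calibration(n))
o=r.get_obs();print(o["t"],o["eef_pos"],o["orientation"],o["contact_force"],o["grip_width"])
E
```

```text
pics
scene {'intrinsics': array([[457.78511356,   0.        , 314.65791926],
       [  0.        , 457.78511356, 233.26534851],
       [  0.        ,   0.        ,   1.        ]]), 'R': array([[-0.24800059,  0.96863448, -0.01558715],
       [ 0.78705923,  0.19207842, -0.58621126],
       [-0.56483049, -0.15764875, -0.81000827]]), 't': array([ 0.1873608 , -0.38615433,  1.16257995])}
top {'intrinsics': array([[592.98563022,   0.        , 312.81019334],
       [  0.        , 592.98563022, 232.20643437],
       [  0.        ,   0.        ,   1.        ]]), 'R': array([[-0.0159091 , -0.99946805,  0.02846946],
       [-0.99322604,  0.01251915, -0.1155219 ],
       [ 0.11510403, -0.03011446, -0.99289686]]), 't': array([-0.07126974,  0.5566676 ,  1.07210721])}
0.1 [0.14479912 0.63313002 0.23851953] [[-9.74844613e-01  2.22885467e-01 -2.22825536e-04]
 [ 2.22885551e-01  9.74843508e-01 -1.47162361e-03]
 [-1.10783489e-04 -1.48426894e-03 -9.99998892e-01]] [ 0.5704686   0.03311674 -0.20108903] 1.0003723190515845
```

View pics/scene0.png

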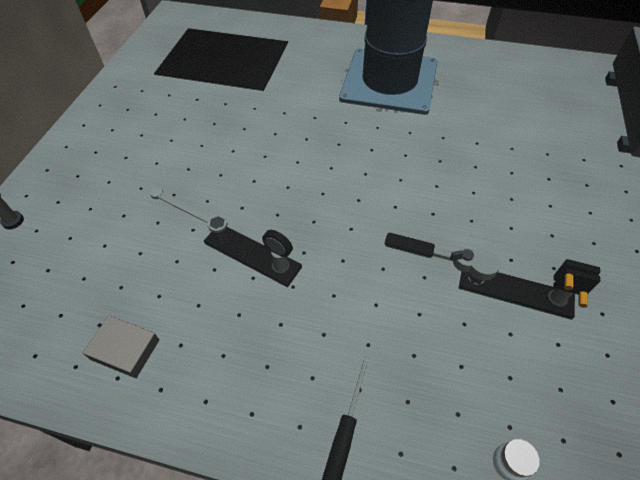

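View pics/top0.png

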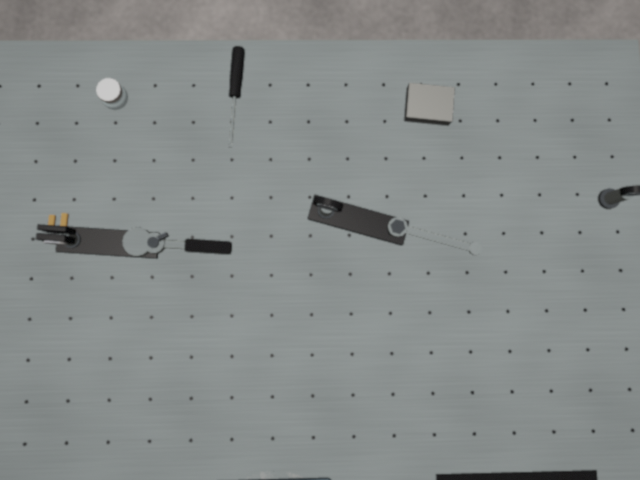

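The top view shows the ratchet head near pixel (137,241), the lever at about (157,240) and the handle at (208,246). The lens mount is on the right, with its spanner running from (398,228) to (475,247). The arm is out of the picture. Next I'll zoom in and measure.

```bash
python3 - <<'E'
import cv2,numpy as np
a=cv2.imread("pics/top0.png")[205:275,30:240]; b=cv2.imread("pics/scene0.png")[220:330,375:610]
a=cv2.resize(a,(780,260),interpolation=cv2.INTER_CUBIC);b=cv2.resize(b,(705,330),interpolation=cv2.INTER_CUBIC)
o=np.zeros((595,790,3),np.uint8);o[:260,:780]=a;o[262:592,:705]=b
cv2.imwrite("pics/zoom0.png",o)
E
cat > h.py <<'E'
import numpy as np,cv2
from cell import r,camera,get_calibration
def ray(n,uv):
    c=get_calibration(n);C=-c["R"].T@c["t"];d=c["R"].T@np.linalg.solve(c["intrinsics"],[uv[0],uv[1],1.]);return C,d/np.linalg.norm(d)
def plane(n,uv,z):
    C,d=ray(n,uv);return C+d*(z-C[2])/d[2]
def tri(a,b):
    C1,d1=ray("top",a);C2,d2=ray("scene",b)
    s=np.linalg.lstsq(np.c_[d1,-d2],C2-C1,rcond=None)[0]
    p,q=C1+s[0]*d1,C2+s[1]*d2;return (p+q)/2,np.linalg.norm(p-q)
def proj(n,X):
    c=get_calibration(n);p=c["intrinsics"]@(c["R"]@np.asarray(X)+c["t"]);return p[:2]/p[2]
E
python3 - <<'E'
from h import *
# rubber handle: dark blob in both views
def blob(n,f,box):
    x0,y0,x1,y1=box;g=cv2.cvtColor(cv2.imread(f),cv2.COLOR_BGR2GRAY)[y0:y1,x0:x1]
    m=(g<45).astype(np.uint8);k,l,s,c=cv2.connectedComponentsWithStats(m)
    i=1+np.argmax(s[1:,4]);print(n,s[i]+[x0,y0,0,0,0],c[i]+[x0,y0]);return c[i]+[x0,y0]
t=blob("top","pics/top0.png",(180,230,240,262));s=blob("scene","pics/scene0.png",(380,225,436,262))
print(tri(t,s),plane("top",t,.06))
print("tophead",plane("top",(137,241),.068), plane("top",(157,240),.087))
E
```

```text
top [186 240  45  13 482] [207.82572614 246.09128631]
scene [385 233  49  24 639] [409.59780908 244.71830986]
(array([0.529951  , 0.11328363, 0.05582236]), np.float64(0.002261425916549151)) [0.52966298 0.11153319 0.06      ]
tophead [0.53971404 0.23635772 0.068     ] [0.53903547 0.19648864 0.087     ]
```

View pics/zoom0.png

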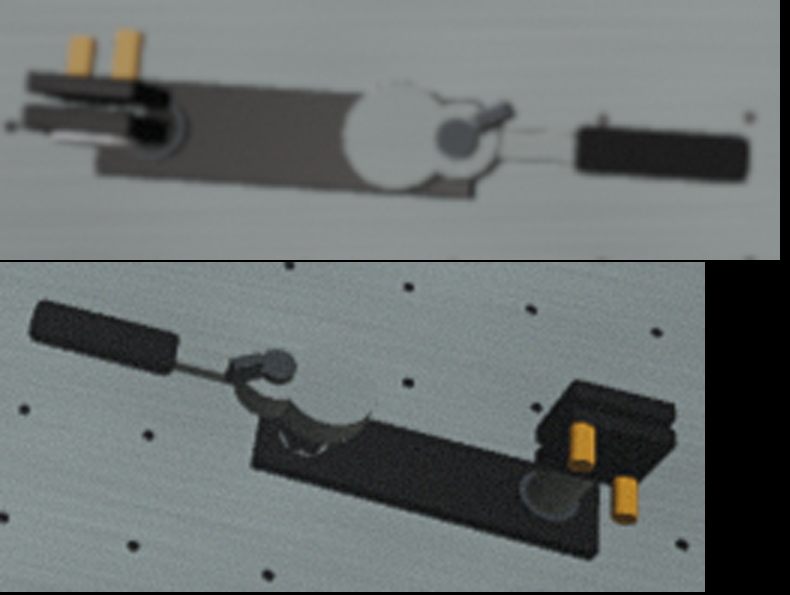

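Run:
```python
from h import *
g=cv2.imread("pics/top0.png")
T=dict(head=(135.8,241.9),piv=(153.3,242.2),tip=(166.2,235.7));S=dict(head=(484,262),piv=(467.7,254.3),tip=(453.3,254.5))
for k,z in(("head",.068),("piv",.08),("tip",.087)):
    print(k,"tri",*tri(T[k],S[k]),"top",plane("top",T[k],z),"scene",plane("scene",S[k],z))
H=np.array([.5298,.1125]);A=plane("top",T["head"],.068)[:2];d=H-A;print(np.linalg.norm(d),d/np.linalg.norm(d))
o=r.get_obs();R=o["orientation"];p=o["eef_pos"]
print(p)
```

```text
head tri [0.53885993 0.24017255 0.06087851] 0.0003629315246591347 top [0.53812536 0.23845493 0.068     ] scene [0.54396859 0.23820873 0.068     ]
piv tri [0.53691656 0.2087327  0.07035394] 0.0036624308840453065 top [0.53595181 0.20455225 0.08      ] scene [0.54355235 0.20859676 0.08      ]
tip tri [0.54755078 0.18447657 0.07667511] 0.003345055873937775 top [0.54643285 0.18052777 0.087     ] scene [0.55461511 0.1843965  0.087     ]
0.1262297790305532 [-0.06595403 -0.99782266]
[0.14479912 0.63313002 0.23851953]
```

```bash
cat >> h.py <<'E'
from scipy.spatial.transform import Rotation as Ro
A=np.array([.538,.239]);U=np.array([-.066,-.998]);L=np.array([.998,-.066]);P=A+.03*U
def pose(th,lat,s=.027):  # th = fin angle left of handle line, deg; block behind fin by lat
    c,q=np.cos(np.radians(th)),np.sin(np.radians(th));f=c*U+q*L;n=np.array([-f[1],f[0]])
    return P+s*f+lat*n, np.degrees(np.arctan2(-n[1],-n[0]))
def row(xy,z,yaw):
    o=r.get_obs();R=o["orientation"];d=R.T@(np.r_[xy,z]-o["eef_pos"])*100
    x=[np.cos(np.radians(yaw)),np.sin(np.radians(yaw)),0];zz=[0,0,-1.]
    Rt=np.c_[x,np.cross(zz,x),zz];w=Ro.from_matrix(R.T@Rt).as_rotvec()
    return np.r_[np.round(d,2),np.round(w,3)]
E
python3 - <<'E'
from h import *
xy,y=pose(35,.030);print(xy,y,row(xy,.2,y),row(xy,.1,y))
E
```

```text
[0.57567696 0.20151597] -148.78359025109984 [-5.162e+01 -3.247e+01  3.910e+00 -1.000e-03 -0.000e+00 -7.700e-01] [-5.162e+01 -3.245e+01  1.391e+01 -1.000e-03 -0.000e+00 -7.700e-01]
```

```bash
python3 -m crank '[-5,-3,1,0,0,0,1, -10,-6,2,0,0,-0.1,1, -15,-9,3,0,0,-0.2,1, -20,-12.5,3.9,0,0,-0.3,1, -25,-15.5,3.9,0,0,-0.4,1, -30,-19,3.9,0,0,-0.5,1, -35,-22,3.9,0,0,-0.6,1, -40,-25,3.9,0,0,-0.7,1, -45,-28,3.9,0,0,-0.77,1, -49,-31,3.9,0,0,-0.77,1, -51.6,-32.5,3.9,0,0,-0.77,1, -51.6,-32.5,8,0,0,-0.77,1, -51.6,-32.5,12,0,0,-0.77,1, -51.6,-32.5,13.9,0,0,-0.77,1, -51.6,-32.5,13.9,0,0,-0.77,1, -51.6,-32.5,13.9,0,0,-0.77,1]'
python3 - <<'E'
from h import *
o=r.get_obs();print(o["t"],o["eef_pos"],o["orientation"][:,0],o["contact_force"],o["grip_width"],o["qpos"])
a=camera("top")[:,:,::-1];b=camera("scene")[:,:,::-1]
c=np.zeros((590,780,3),np.uint8);c[:290]=cv2.resize(a[180:270,50:292],(780,290));c[300:590,:780]=cv2.resize(b[200:310,360:656][:,:280],(780,290))
cv2.imwrite("pics/p1.png",c)
E
```

```text
t: 2.1
eef_pos: [0.5764, 0.2016, 0.1015]
orientation: [[-0.855, -0.519, 0.002], [-0.519, 0.855, -0.001], [-0.001, -0.002, -1.0]]
contact_force: [0.2, -0.7, -0.1]
grip_width: 0.001
2.1 [0.57639772 0.20160365 0.10150233] [-0.85492893 -0.51874346 -0.00132412] [ 0.241486   -0.67400358 -0.13617249] 0.0009913620263032183 [-22.00377832  36.75040283  -2.12889422  99.71456656   1.96579255
  43.48382535  96.11355052]
```

View pics/p1.png

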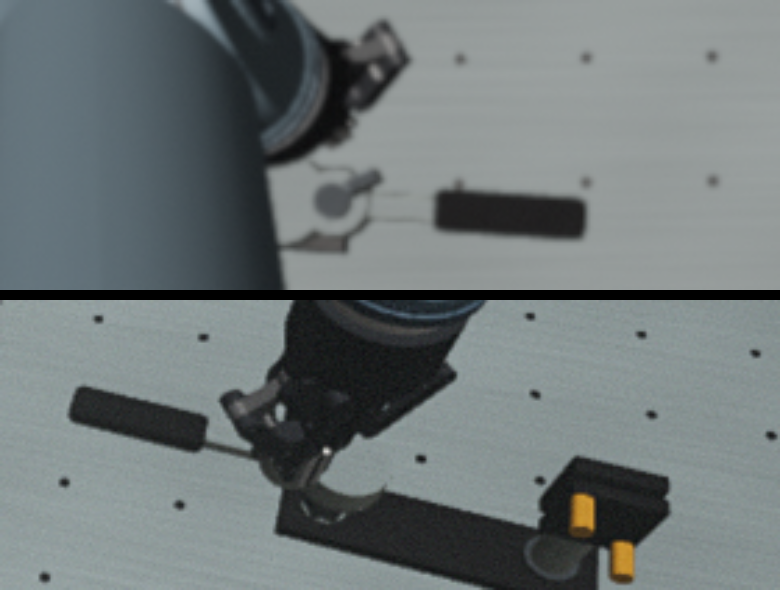

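Run:
```python
from h import *
for dz in (.0,.008,.016,.021):
    print(dz,proj("scene",[.5764,.2016,.1015-dz]))
for th,l in((35,.030),(35,.016),(20,.0145),(0,.0145),(-15,.0145),(-30,.0145),(-40,.0145)):
    xy,y=pose(th,l);print(th,xy,row(xy,.084,y))
```

```text
0.0 [465.4188566  262.85250512]
0.008 [464.15790527 265.53264211]
0.016 [462.91915866 268.16558323]
0.021 [462.15595867 269.78775568]
35 [0.57567696 0.20151597] [ 0.07   0.04   1.77  -0.002  0.002  0.   ]
35 [0.56370178 0.19425886] [ 1.47   0.04   1.77  -0.002  0.002  0.   ]
20 [0.55748715 0.18717965] [ 2.37e+00 -2.40e-01  1.76e+00 -1.00e-03  2.00e-03  2.62e-01]
0 [0.548709 0.181157] [ 3.43e+00 -3.00e-01  1.76e+00 -1.00e-03  2.00e-03  6.11e-01]
-15 [0.5410548  0.17882362] [ 4.21e+00 -1.00e-01  1.76e+00 -1.00e-03  2.00e-03  8.73e-01]
-30 [0.5330575  0.17855079] [ 4.900e+00  2.900e-01  1.760e+00 -1.000e-03  2.000e-03  1.135e+00]
-40 [0.52780464 0.17952873] [ 5.300e+00  6.400e-01  1.760e+00 -0.000e+00  3.000e-03  1.309e+00]
```

```bash
python3 -m crank '[0,0,1,0,0,0,1, 0,0,1.9,0,0,0,1, 0,0,1.9,0,0,0,1, 0.7,0,1.9,0,0,0,1, 1.4,0,1.9,0,0,0,1, 1.9,-0.1,1.9,0,0,0.13,1, 2.4,-0.25,1.9,0,0,0.26,1, 2.75,-0.3,1.9,0,0,0.38,1, 3.1,-0.3,1.9,0,0,0.5,1, 3.45,-0.3,1.9,0,0,0.61,1,3.45,-0.3,1.9,0,0,0.61,1]'
python3 - <<'E'
from h import *
a=camera("top")[:,:,::-1];b=camera("scene")[:,:,::-1]
c=np.zeros((590,780,3),np.uint8);c[:290]=cv2.resize(a[180:270,50:292],(780,290));c[300:590,:780]=cv2.resize(b[200:310,360:656][:,:280],(780,290))
cv2.imwrite("pics/p2.png",c)
for th,l in((0,.0145),(-15,.0145),(-30,.0145),(-40,.0145)):
    xy,y=pose(th,l);print(th,xy,row(xy,.083,y))
E
```

```text
t: 3.58
eef_pos: [0.5487, 0.1812, 0.0831]
orientation: [[-0.998, 0.064, 0.003], [0.064, 0.998, -0.0], [-0.003, -0.0, -1.0]]
contact_force: [0.4, 0.4, 0.1]
grip_width: 0.002
0 [0.548709 0.181157] [-0.01   0.01  -0.01  -0.     0.003  0.004]
-15 [0.5410548  0.17882362] [ 0.74  -0.27  -0.01   0.     0.003  0.265]
-30 [0.5330575  0.17855079] [ 1.54e+00 -3.50e-01 -1.00e-02  1.00e-03  3.00e-03  5.27e-01]
-40 [0.52780464 0.17952873] [ 2.07e+00 -2.80e-01 -1.00e-02  1.00e-03  3.00e-03  7.02e-01]
```

View pics/p2.png

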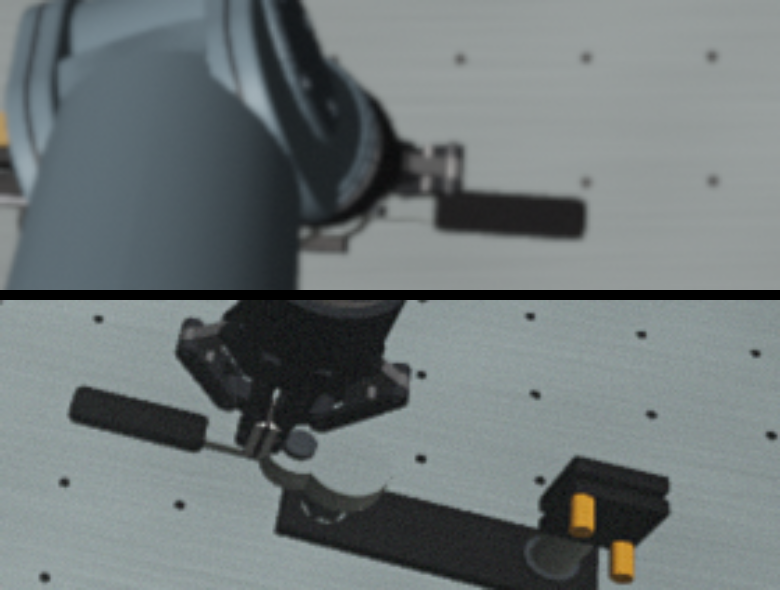

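```bash
python3 -m crank '[0.4,-0.15,0,0,0,0.13,1, 0.75,-0.27,0,0,0,0.26,1, 1.15,-0.32,0,0,0,0.4,1, 1.55,-0.35,0,0,0,0.53,1, 1.8,-0.32,0,0,0,0.61,1, 1.8,-0.32,0,0,0,0.61,1]'
python3 - <<'E'
from h import *
a=camera("top")[:,:,::-1];b=camera("scene")[:,:,::-1]
c=np.zeros((590,780,3),np.uint8);c[:290]=cv2.resize(a[180:270,50:292],(780,290));c[300:590,:780]=cv2.resize(b[200:310,360:656][:,:280],(780,290))
cv2.imwrite("pics/p3.png",c)
E
```

```text
t: 4.42
eef_pos: [0.5317, 0.1784, 0.0832]
orientation: [[-0.783, 0.622, 0.005], [0.622, 0.783, -0.001], [-0.005, 0.003, -1.0]]
contact_force: [4.9, -1.8, -1.7]
grip_width: -0.0
```

View pics/p3.png

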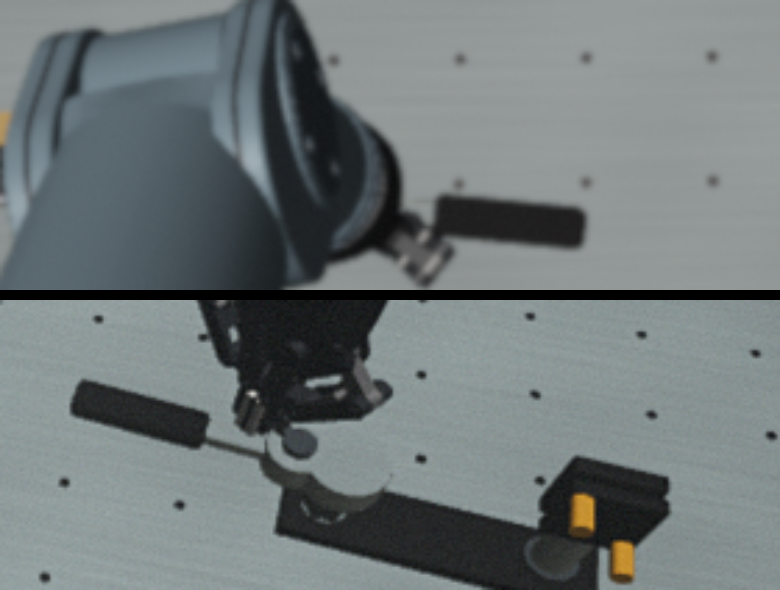

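```bash
python3 -m crank '[-1,0,0,0,0,0,1, -2,0,0,0,0,0,1, -3,0,-3,0,0,0,1, -5,-5,-6,0,0,-0.1,1, -6,-11,-6,0,0,-0.2,1, -7,-16,-6,0,0,-0.3,1, -7,-18,-6,0,0,-0.3,1]'
python3 - <<'E'
from h import *
a=camera("top")[:,:,::-1];b=camera("scene")[:,:,::-1]
c=np.zeros((590,780,3),np.uint8);c[:290]=cv2.resize(a[180:270,50:292],(780,290));c[300:590,:780]=cv2.resize(b[200:310,360:656][:,:280],(780,290))
cv2.imwrite("pics/p4.png",c);cv2.imwrite("pics/top4.png",a)
E
```

```text
t: 5.4
eef_pos: [0.4726, -0.0094, 0.1431]
orientation: [[-0.931, 0.366, 0.003], [0.366, 0.931, -0.001], [-0.004, 0.0, -1.0]]
contact_force: [-0.0, -1.1, -0.5]
grip_width: 0.002
```

View pics/p4.png

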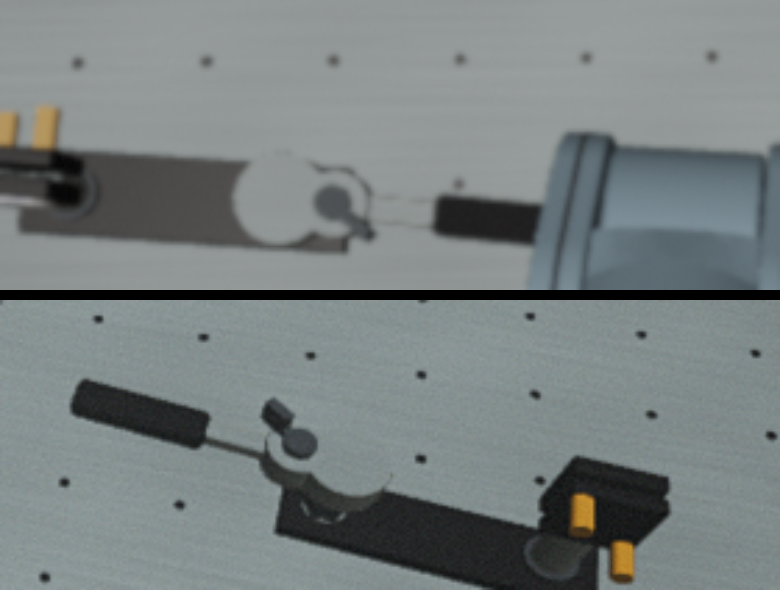

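```bash
cat >> h.py <<'E'
def hp(phi,off,rad=.126):
    c,s=np.cos(phi),np.sin(phi);u=c*U-s*L;l=c*L+s*U
    return A+rad*u+off*l, np.degrees(np.arctan2(-l[1],-l[0]))
def ang(img):  # handle angle cw from start dir U, from the top picture
    g=cv2.cvtColor(img,cv2.COLOR_BGR2GRAY)
    return g
E
python3 - <<'E'
from h import *
for z in(.143,.055):
    xy,y=hp(0,.045);print(xy,y,row(xy,z,y))
for p in(0.,.1,.2,.3):
    xy,y=hp(p,.023);print(p,xy,row(xy,.055,y))
b=camera("scene")[:,:,::-1];cv2.imwrite("pics/sock0.png",cv2.resize(b[245:290,445:520],(750,450),interpolation=cv2.INTER_CUBIC))
E
```

```text
[0.574594 0.110282] 176.2164097489002 [-5.120e+00  1.471e+01  2.000e-02 -0.000e+00  3.000e-03 -3.090e-01]
[0.574594 0.110282] 176.2164097489002 [-5.090e+00  1.471e+01  8.820e+00 -0.000e+00  3.000e-03 -3.090e-01]
0.0 [0.552638 0.111734] [-3.000e+00  1.404e+01  8.810e+00 -0.000e+00  3.000e-03 -3.090e-01]
0.1 [0.53985947 0.11090844] [-1.84e+00  1.35e+01  8.81e+00  0.00e+00  3.00e-03 -2.09e-01]
0.2 [0.52706236 0.11136273] [-6.300e-01  1.307e+01  8.810e+00  0.000e+00  3.000e-03 -1.090e-01]
0.3 [0.51437454 0.11309232] [ 6.100e-01  1.277e+01  8.800e+00  0.000e+00  3.000e-03 -9.000e-03]
```

View pics/sock0.png

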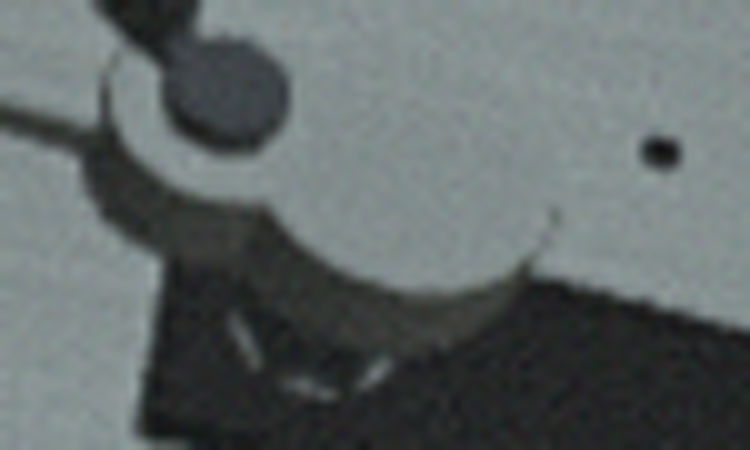

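The lever now points right at about 38° to the handle line, tip at zoomed (370,236), so it is fully across. The socket shows bright marks that I can compare later. Next I go to the +x side of the handle.

```bash
python3 -m crank '[-2,5,-1,0,0,-0.1,1, -5,10,-1,0,0,-0.2,1, -5.1,14.7,0,0,0,-0.31,1, -5.1,14.7,5,0,0,-0.31,1, -5.1,14.7,8.8,0,0,-0.31,1, -5.1,14.7,8.8,0,0,-0.31,1, -3.7,14.3,8.8,0,0,-0.31,1, -3,14.05,8.8,0,0,-0.31,1, -3,14.05,8.8,0,0,-0.31,1]'
python3 - <<'E'
from h import *
a=camera("top")[:,:,::-1];b=camera("scene")[:,:,::-1]
c=np.zeros((590,780,3),np.uint8);c[:290]=cv2.resize(a[180:270,50:292],(780,290));c[300:590,:780]=cv2.resize(b[200:310,360:656][:,:280],(780,290))
cv2.imwrite("pics/p5.png",c)
for p in(0.03,.06,.09,.12,.15,.2,.25):
    xy,y=hp(p,.023);print(p,xy,row(xy,.055,y))
E
```

```text
t: 6.68
eef_pos: [0.5537, 0.1144, 0.0567]
orientation: [[-0.998, 0.062, 0.006], [0.062, 0.998, 0.001], [-0.006, 0.001, -1.0]]
contact_force: [-0.6, -0.0, -1.2]
grip_width: -0.003
0.03 [0.54881401 0.11135219] [ 0.55  -0.31   0.14   0.001  0.006  0.034]
0.06 [0.54498028 0.11108526] [ 0.93  -0.36   0.14   0.001  0.006  0.064]
0.09 [0.54114027 0.11093344] [ 1.32e+00 -4.00e-01  1.30e-01  1.00e-03  6.00e-03  9.40e-02]
0.12 [0.53729744 0.11089687] [ 1.70e+00 -4.30e-01  1.30e-01  1.00e-03  6.00e-03  1.24e-01]
0.15 [0.53345524 0.11097558] [ 2.08e+00 -4.40e-01  1.30e-01  1.00e-03  6.00e-03  1.54e-01]
0.2 [0.52706236 0.11136273] [ 2.72e+00 -4.50e-01  1.30e-01  1.00e-03  6.00e-03  2.04e-01]
0.25 [0.52069683 0.11206889] [ 3.36e+00 -4.10e-01  1.20e-01  2.00e-03  6.00e-03  2.54e-01]
```

View pics/p5.png

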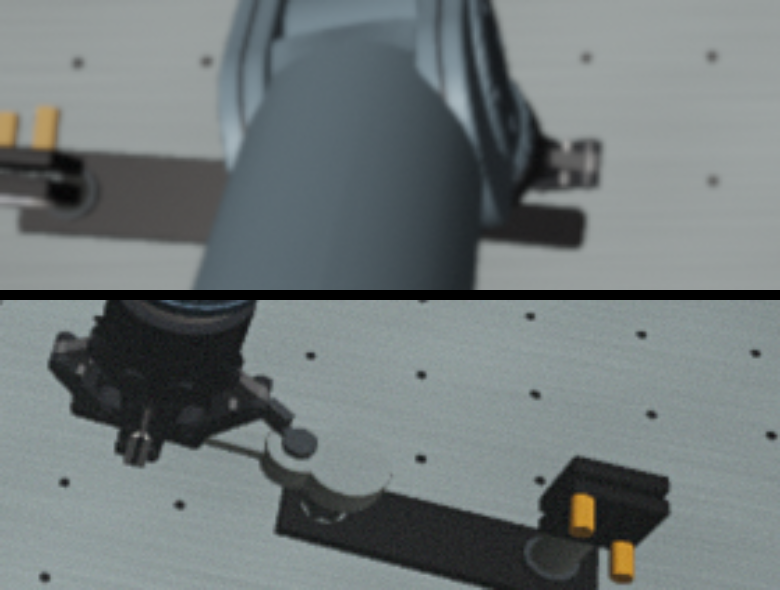

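```bash
python3 -m crank '[0.55,-0.3,0.1,0,0,0.03,1, 0.55,-0.3,0.1,0,0,0.03,1]'|grep -E "t:|pos|force";python3 -m crank '[0.4,-0.05,0,0,0,0.03,1,0.4,-0.05,0,0,0,0.03,1]'|grep -E "t:|pos|force"; python3 -m crank '[0.4,-0.05,0,0,0,0.03,1,0.4,-0.05,0,0,0,0.03,1]'|grep -E "t:|pos|force";python3 -m crank '[0.4,-0.03,0,0,0,0.03,1,0.4,-0.03,0,0,0,0.03,1]'|grep -E "t:|pos|force"; python3 -m crank '[0.4,-0.03,0,0,0,0.03,1,0.4,-0.03,0,0,0,0.03,1]'|grep -E "t:|pos|force"
```

```text
t: 7.02
eef_pos: [0.5488, 0.1111, 0.0556]
contact_force: [0.2, 0.8, -1.3]
t: 7.28
eef_pos: [0.5447, 0.111, 0.0556]
contact_force: [0.6, 0.6, 0.4]
t: 7.52
eef_pos: [0.5403, 0.1109, 0.0555]
contact_force: [1.5, -0.7, -0.5]
t: 7.78
eef_pos: [0.5359, 0.1111, 0.0556]
contact_force: [0.5, -0.4, 0.6]
t: 8.02
eef_pos: [0.5317, 0.1114, 0.0556]
contact_force: [1.9, -1.8, -1.1]
```

```bash
for i in 1; do python3 -m crank '[0.4,0,0,0,0,0.03,1,0.4,0,0,0,0,0.03,1]'|grep -E "pos|force";python3 -m crank '[0.4,0,0,0,0,0.03,1,0.4,0,0,0,0,0.03,1]'|grep -E "pos|force"; python3 -m crank '[0.4,0,0,0,0,0.03,1,0.4,0,0,0,0,0.03,1]'|grep -E "pos|force"; python3 -m crank '[0.4,0,0,0,0,0.03,1,0.4,0,0,0,0,0.03,1]'|grep -E "pos|force"; done
python3 - <<'E'
from h import *
F=[]
for i in range(3):
    a=camera("top"); F.append(r.get_obs()["contact_force"])
print(np.mean(F,0));a=a[:,:,::-1];b=camera("scene")[:,:,::-1]
c=np.zeros((590,780,3),np.uint8);c[:290]=cv2.resize(a[180:270,50:292],(780,290));c[300:590,:780]=cv2.resize(b[200:310,360:656][:,:280],(780,290))
cv2.imwrite("pics/p6.png",c);print(r.get_obs()["t"])
cv2.imwrite("pics/sock1.png",cv2.resize(b[245:290,445:520],(750,450),interpolation=cv2.INTER_CUBIC))
E
```

```text
eef_pos: [0.5277, 0.1118, 0.0556]
contact_force: [2.7, -3.5, -0.1]
eef_pos: [0.5239, 0.1123, 0.0556]
contact_force: [3.5, -3.3, 0.1]
eef_pos: [0.5203, 0.1128, 0.0556]
contact_force: [4.6, -3.5, -1.3]
eef_pos: [0.5168, 0.1135, 0.0556]
contact_force: [4.0, -3.7, 0.0]
[ 3.96151686 -3.72286642 -1.13658172]
9.225
```

View pics/p6.png

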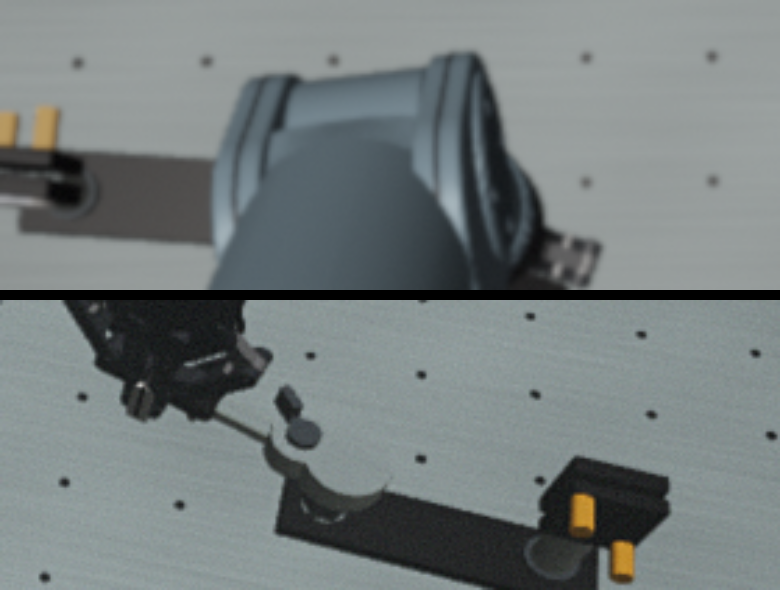

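View pics/sock1.png

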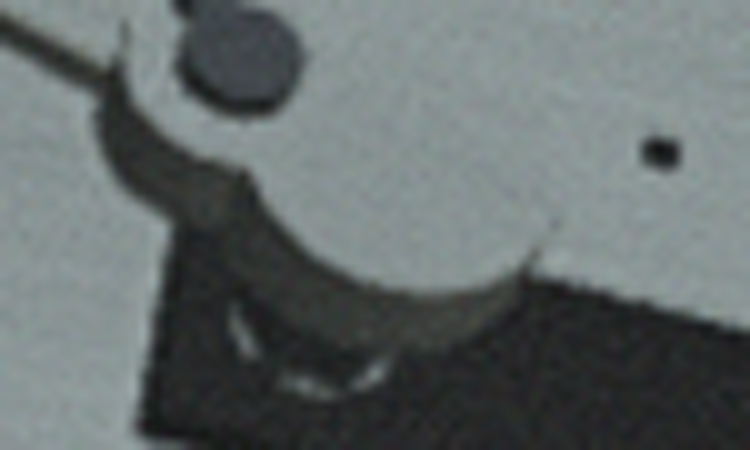

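```bash
cat >> h.py <<'E'
def knob(img): # raw scene BGR -> knob centroid px via bluish-dark mask in crop
    x0,y0=445,215;g=img[y0:290,x0:500].astype(int)
    gray=g.mean(2);m=((gray<105)&(gray>50)&(g[:,:,0]-g[:,:,2]>6)).astype(np.uint8)
    m=cv2.morphologyEx(m,cv2.MORPH_OPEN,np.ones((5,5),np.uint8))
    k,l,s,c=cv2.connectedComponentsWithStats(m)
    if k<2:return None
    i=1+np.argmax(s[1:,4]);return c[i]+[x0,y0],s[i,4]
def kang(px,z=.078):
    d=plane("scene",px,z)[:2]-plane("scene",(484,262),.068)[:2]
    return np.degrees(np.arctan2(d[1],d[0])),np.linalg.norm(d)
E
python3 - <<'E'
from h import *
print(knob(cv2.imread("pics/scene0.png")))
b=camera("scene")[:,:,::-1];cv2.imwrite("pics/s6.png",b);print(knob(b))
for p in((467.7,254.3),(467.7,254.5),(469.2,251.0)):print(kang(p))
for f in("pics/scene0.png",):
  pass
o=r.get_obs();x=o["orientation"][:,0];print(o["eef_pos"],np.degrees(np.arctan2(x[1],x[0])))
for p in np.arange(.2,.5,.05):print(p,*hp(p,.023))
E
```

```text
None
(array([468.875     , 248.14285714]), np.int32(56))
(np.float64(-93.66208043074614), np.float64(0.029256110234960817))
(np.float64(-92.87670293498705), np.float64(0.02920985101753695))
(np.float64(-108.59655284526747), np.float64(0.028663063331116758))
[0.51678241 0.11349475 0.05561732] 160.54289210433834
0.2 [0.52706236 0.11136273] 164.7572538462837
0.25 [0.52069683 0.11206889] 161.8924648706296
0.3 [0.51437454 0.11309232] 159.02767589497546
0.35 [0.50811131 0.11443045] 156.16288691932135
0.39999999999999997 [0.50192278 0.11607995] 153.29809794366722
0.44999999999999996 [0.49582442 0.11803667] 150.43330896801314
```

Run:
```python
from h import *
for p in np.arange(.35,.92,.07):
    xy,y=hp(p,.023);print(round(p,2),row(xy,.055,y))
```

```text
0.35 [ 0.85  -0.2    0.05   0.     0.008  0.076]
0.42 [ 1.74e+00 -2.60e-01  5.00e-02  1.00e-03  8.00e-03  1.46e-01]
0.49 [ 2.64e+00 -2.60e-01  4.00e-02  1.00e-03  8.00e-03  2.16e-01]
0.56 [ 3.53e+00 -2.00e-01  3.00e-02  1.00e-03  8.00e-03  2.86e-01]
0.63 [ 4.42e+00 -7.00e-02  3.00e-02  1.00e-03  8.00e-03  3.56e-01]
0.7 [5.30e+00 1.20e-01 2.00e-02 2.00e-03 8.00e-03 4.26e-01]
0.77 [6.16e+00 3.60e-01 1.00e-02 2.00e-03 8.00e-03 4.96e-01]
0.84 [7.00e+00 6.70e-01 0.00e+00 2.00e-03 8.00e-03 5.66e-01]
0.91 [ 7.82e+00  1.04e+00 -0.00e+00  3.00e-03  8.00e-03  6.36e-01]
```

```bash
python3 -m crank '[0.4,-0.1,0,0,0,0.035,1, 0.85,-0.2,0,0,0.008,0.075,1, 1.3,-0.23,0,0,0.008,0.11,1, 1.75,-0.26,0,0,0.008,0.145,1, 2.2,-0.26,0,0,0.008,0.18,1, 2.65,-0.26,0,0,0.008,0.215,1, 3.1,-0.23,0,0,0.008,0.25,1, 3.55,-0.2,0,0,0.008,0.285,1, 4,-0.14,0,0,0.008,0.32,1, 4.4,-0.07,0,0,0.008,0.355,1, 4.85,0.02,0,0,0.008,0.39,1, 5.3,0.12,0,0,0.008,0.425,1, 5.75,0.24,0,0,0.008,0.46,1, 6.15,0.36,0,0,0.008,0.495,1, 6.6,0.5,0,0,0.008,0.53,1, 7,0.67,0,0,0.008,0.565,1, 7.4,0.85,0,0,0.008,0.6,1, 7.4,0.85,0,0,0.008,0.6,1]'
python3 - <<'E'
from h import *
a=camera("top")[:,:,::-1];b=camera("scene")[:,:,::-1];cv2.imwrite("pics/s7.png",b)
c=np.zeros((590,780,3),np.uint8);c[:290]=cv2.resize(a[180:270,50:292],(780,290));c[300:590,:780]=cv2.resize(b[200:310,360:656][:,:280],(780,290))
cv2.imwrite("pics/p7.png",c);print(r.get_obs()["t"])
cv2.imwrite("pics/sock2.png",cv2.resize(b[230:290,445:520],(750,600),interpolation=cv2.INTER_CUBIC))
for p in(.85,.9,.93,.96,.98,1.):
    xy,y=hp(p,.023);print(p,xy,row(xy,.055,y))
E
```

```text
t: 11.52
eef_pos: [0.4512, 0.1468, 0.0555]
orientation: [[-0.59, 0.808, 0.004], [0.808, 0.59, 0.003], [-0.0, 0.005, -1.0]]
contact_force: [3.8, -1.8, 1.4]
grip_width: -0.004
11.625
0.85 [0.45204838 0.14400934] [-0.28  -0.06   0.05   0.004 -0.    -0.024]
0.9 [0.44740824 0.14842385] [ 0.35  -0.18   0.05   0.004 -0.     0.026]
0.93 [0.44473213 0.15118195] [ 0.73  -0.23   0.05   0.004 -0.     0.056]
0.96 [0.44213995 0.15401908] [ 1.12  -0.27   0.05   0.004 -0.     0.086]
0.98 [0.44045962 0.15595315] [ 1.37  -0.29   0.04   0.004 -0.     0.106]
1.0 [0.4388183  0.15792043] [ 1.63  -0.31   0.04   0.004 -0.     0.126]
```

View pics/p7.png

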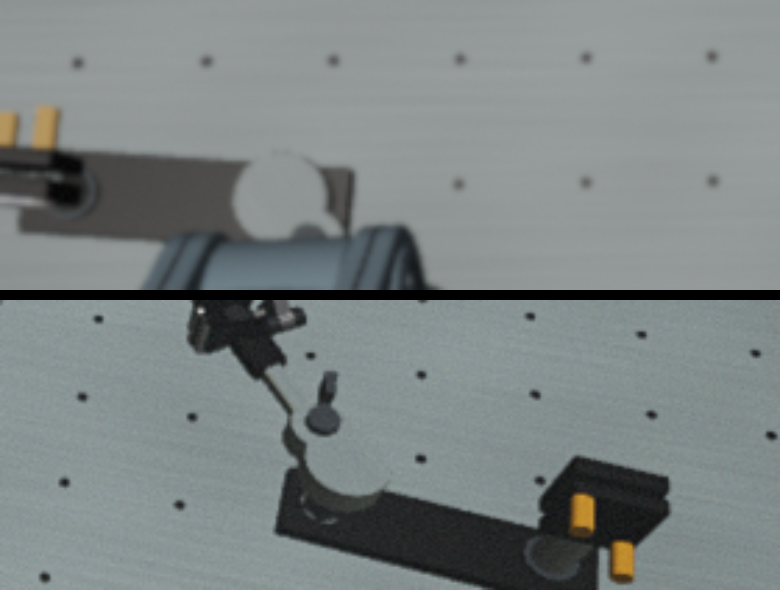

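View pics/sock2.png

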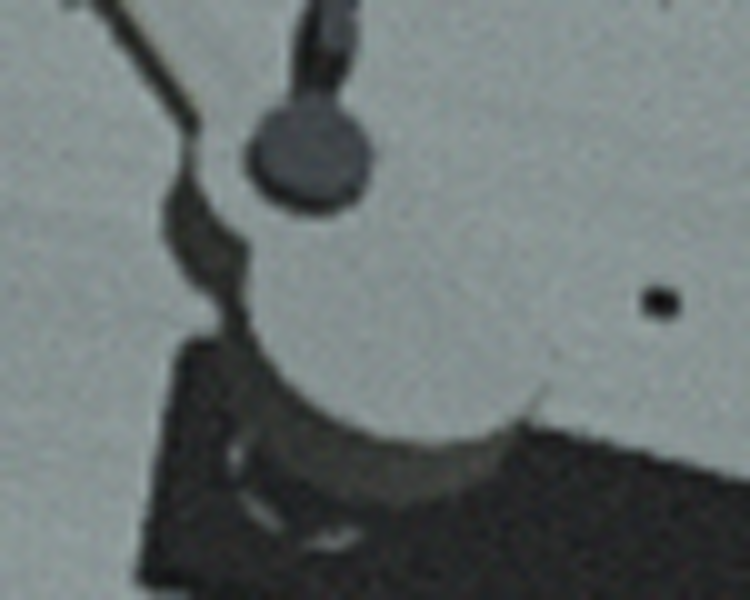

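Run:
```python
from h import *
b=cv2.imread("pics/s7.png")
def px(l,y0):return [(445+x/10,y0+y/10) for x,y in l]
sets=dict(s0=px([(245,340),(310,385),(375,370)],245),s1=px([(240,330),(310,385),(372,372)],245),s2=px([(238,450),(262,510),(335,540)],230))
C=plane("scene",(484,262),.068)[:2]
for z in(.014,.02,.026):
  for k,v in sets.items():
    d=[plane("scene",p,z)[:2]-C for p in v]
    print(z,k,[(round(float(np.degrees(np.arctan2(e[1],e[0]))),1),round(float(np.hypot(*e)*1e3),1)) for e in d])
for p in((469.2,251.),(476,245.7)):print(kang(p))
```

```text
0.014 s0 [(-69.6, 10.4), (9.5, 10.3), (70.8, 13.3)]
0.014 s1 [(-80.6, 10.9), (9.5, 10.3), (67.9, 13.0)]
0.014 s2 [(-110.8, 12.2), (-43.5, 9.7), (30.5, 11.7)]
0.02 s0 [(-55.7, 13.4), (1.2, 14.0), (53.2, 13.8)]
0.02 s1 [(-64.6, 13.3), (1.2, 14.0), (50.2, 13.8)]
0.02 s2 [(-91.7, 12.7), (-36.2, 13.5), (18.0, 14.7)]
0.026 s0 [(-47.2, 16.9), (-3.5, 17.9), (38.1, 15.5)]
0.026 s1 [(-54.1, 16.5), (-3.5, 17.9), (35.5, 15.6)]
0.026 s2 [(-75.5, 14.5), (-32.2, 17.5), (9.9, 18.1)]
(np.float64(-108.59655284526747), np.float64(0.028663063331116758))
(np.float64(-143.6242682373372), np.float64(0.02821566393753571))
```

The socket marks have turned about 36–39°, which agrees with the handle travel minus the play, so about 7° is left.

```bash
python3 -m crank '[0.35,-0.18,0,0.004,0,0.025,1, 0.73,-0.23,0,0.004,0,0.055,1, 1.1,-0.27,0,0.004,0,0.085,1, 1.4,-0.29,0,0.004,0,0.11,1, 1.4,-0.29,0,0.004,0,0.11,1]'
python3 - <<'E'
from h import *
b=camera("scene")[:,:,::-1];cv2.imwrite("pics/s8.png",b)
d=cv2.resize(b[230:290,445:520],(750,600),interpolation=cv2.INTER_CUBIC);d=cv2.convertScaleAbs(d,alpha=1.5)
cv2.imwrite("pics/sock3.png",d)
E
```

```text
t: 12.25
eef_pos: [0.4412, 0.1564, 0.0557]
orientation: [[-0.497, 0.868, 0.002], [0.868, 0.497, 0.001], [-0.0, 0.002, -1.0]]
contact_force: [4.3, -1.4, 1.8]
grip_width: -0.002
```

View pics/sock3.png

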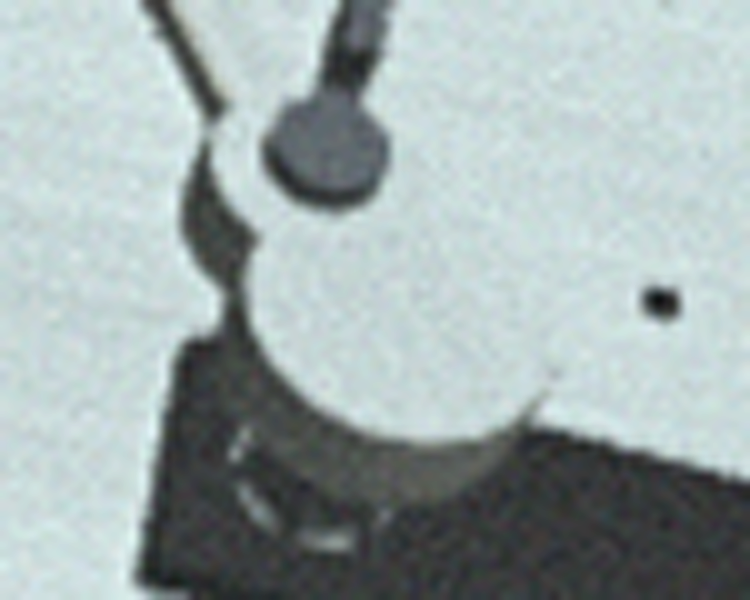

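```bash
cat > ring.py <<'E'
from h import *
import sys
C=plane("scene",(484,262),.068)[:2]; th=np.arange(-100,75,1.)
def prof(f):
    g=cv2.cvtColor(cv2.imread(f),cv2.COLOR_BGR2GRAY).astype(np.float32);out=[]
    for t in th:
        v=[]
        for ro in np.arange(.0125,.0155,.0005):
            u=proj("scene",[C[0]+ro*np.cos(np.radians(t)),C[1]+ro*np.sin(np.radians(t)),.02]);v.append(cv2.getRectSubPix(g,(1,1),(float(u[0]),float(u[1])))[0,0])
        out.append(np.max(v))
    return np.array(out)
P={f:prof(f"pics/{f}.png") for f in sys.argv[1:]}
ks=list(P);p0=P[ks[0]]
for k in ks:
    # peak/dip centroids printed at 5 deg
    print(k,P[k][::5].astype(int))
    best=[]
    for s in range(0,58):
        n=len(th)-s;a=p0[s:];b=P[k][:n];m=(th[:n]>-90)&(th[:n]+s<60)
        best.append((np.corrcoef(a[m],b[m])[0,1],s))
    print(sorted(best)[::-1][:5])
E
python3 ring.py scene0 s6 s7 s8
```

```text
Traceback (most recent call last):
  File "ring.py", line 12, in <module>
    P={f:prof(f"pics/{f}.png") for f in sys.argv[1:]}
         ~~~~^^^^^^^^^^^^^^^^^
  File "ring.py", line 9, in prof
    u=proj("scene",[C[0]+ro*np.cos(np.radians(t)),C[1]+ro*np.sin(np.radians(t)),.02]);v.append(cv2.getRectSubPix(g,(1,1),(float(u[0]),float(u[1])))[0,0])
  File "h.py", line 12, in proj
    c=get_calibration(n);p=c["intrinsics"]@(c["R"]@np.asarray(X)+c["t"]);return p[:2]/p[2]
ValueError: time passes only in moves, steps and waits
```

```bash
sed -i 's/^from cell import.*/from cell import r,camera,get_calibration as _gc\nfrom functools import lru_cache\nget_calibration=lru_cache(None)(_gc)/' h.py; python3 ring.py scene0 s6 s7 s8; python3 -c "
from cell import r;print(r.get_obs()['t'])"
```

```text
scene0 [ 34  33  36  49  60  71  74  80  84  82  70  71  63  42  36  40  52  66
  78  87  71  71  69  56  48  46  49  64  75  80 101  91  84  80  67]
[(np.float64(0.9999999999999998), 0), (np.float64(0.9887883883990489), 1), (np.float64(0.9588738719513106), 2), (np.float64(0.9134255722283073), 3), (np.float64(0.8561466815605892), 4)]
s6 [ 44  45  46  56  65  74  76  93  93  88  72  62  42  39  41  48  59  72
  86  96  78  77  77  64  50  49  66  80  86  91 110  96  83  76  65]
[(np.float64(0.9466901978141855), 2), (np.float64(0.9435521587089922), 1), (np.float64(0.935636776068649), 3), (np.float64(0.9243016642626585), 0), (np.float64(0.9123833668201207), 4)]
s7 [ 67  83 100  83  67  57  46  39  53  63  67  77  79  76  71  64  47  40
  42  55  68  77  86  91  81  84  76  64  49  42  39  37  38  40  45]
[(np.float64(0.9137982696531495), 37), (np.float64(0.9092246487642163), 38), (np.float64(0.908734252309181), 36), (np.float64(0.894247565185116), 35), (np.float64(0.8941012275611058), 39)]
s8 [68 78 91 66 47 40 47 61 74 78 72 79 79 72 61 52 39 42 52 64 68 77 87 94
 87 70 58 48 40 46 53 55 65 67 56]
[(np.float64(0.8539014028815183), 43), (np.float64(0.8506523466503311), 44), (np.float64(0.8477456279898916), 42), (np.float64(0.8382339853293321), 45), (np.float64(0.8323618039194838), 41)]
12.3
```

Ring profiles put the bolt at about 43–46° (target 45°). I'll back off and check with a clear view.

```bash
python3 -m crank '[-0.7,0,0,0,0,0,1, -2,0,0,0,0,0,1, -4,0,0,0,0,0,1, -5,-1,-5,0,0,0,1, -6,-6,-9,0,0,0,1, -6,-12,-12,0,0,0,1,-6,-18,-12,0,0,0,1,-6,-22,-12,0,0,0,1,-6,-22,-12,0,0,0,1]'
python3 - <<'E'
from h import *
a=camera("top")[:,:,::-1];b=camera("scene")[:,:,::-1];cv2.imwrite("pics/s9.png",b);cv2.imwrite("pics/top9.png",a)
c=np.zeros((590,780,3),np.uint8);c[:290]=cv2.resize(a[190:300,50:346],(780,290));c[300:590,:780]=cv2.resize(b[200:310,360:656][:,:280],(780,290))
cv2.imwrite("pics/p9.png",c)
E
python3 ring.py scene0 s9
```

```text
t: 13.42
eef_pos: [0.3264, 0.0219, 0.1628]
orientation: [[-0.494, 0.868, -0.048], [0.869, 0.495, 0.014], [0.035, -0.035, -0.999]]
contact_force: [-0.0, -0.7, -0.7]
grip_width: 0.004
scene0 [ 34  33  36  49  60  71  74  80  84  82  70  71  63  42  36  40  52  66
  78  87  71  71  69  56  48  46  49  64  75  80 101  91  84  80  67]
[(np.float64(0.9999999999999998), 0), (np.float64(0.9887883883990489), 1), (np.float64(0.9588738719513106), 2), (np.float64(0.9134255722283073), 3), (np.float64(0.8561466815605892), 4)]
s9 [68 75 83 60 43 40 42 55 70 74 71 76 72 67 56 48 40 40 46 57 62 71 81 85
 77 65 54 45 40 44 52 52 59 63 57]
[(np.float64(0.8545231588034365), 43), (np.float64(0.8503254058747115), 42), (np.float64(0.8472549379971575), 44), (np.float64(0.8350269990258627), 41), (np.float64(0.8290724525255248), 45)]
```

View pics/p9.png

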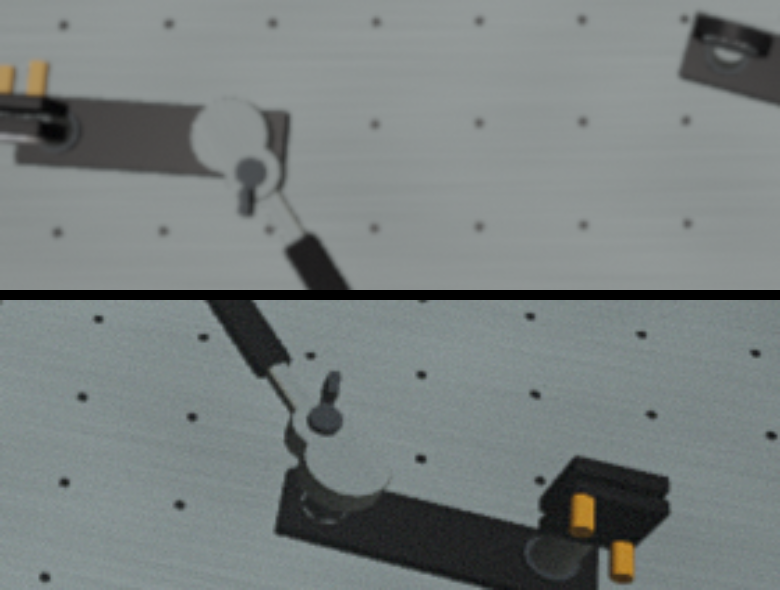

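View pics/top9.png

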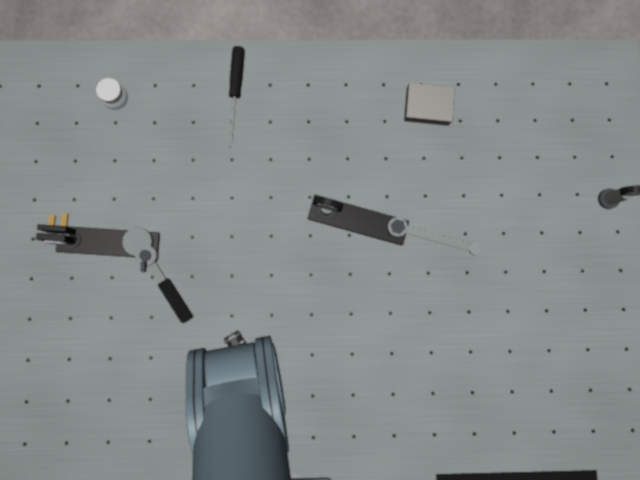

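Run:
```python
from h import *
def ha(f,box):
    x0,y0,x1,y1=box;g=cv2.cvtColor(cv2.imread(f),cv2.COLOR_BGR2GRAY)[y0:y1,x0:x1]
    k,l,s,c=cv2.connectedComponentsWithStats((g<45).astype(np.uint8));i=1+np.argmax(s[1:,4])
    h=plane("top",c[i]+[x0,y0],.06)[:2];d=h-A;return h,np.linalg.norm(d),np.degrees(np.arctan2(d[1],d[0]))
a=ha("pics/top0.png",(180,230,240,262));b=ha("pics/top9.png",(155,270,200,330));print(a,b,a[2]-b[2])
t=ha("pics/top4.png",(180,230,215,262));print(t)
```

```text
(array([0.52966298, 0.11153319]), np.float64(0.12773916060874926), np.float64(-93.74212294162194)) (array([0.43322293, 0.16885829]), np.float64(0.1260876469883401), np.float64(-146.20016095761034)) 52.45803801598839
(array([0.52689274, 0.12544377]), np.float64(0.11409815447185545), np.float64(-95.58649119699065))
```

Run:
```python
from cell import r
print(r.get_obs()["contact_force"]);print(r.close_job())
```

```text
[ 0.23015771 -0.90686924 -0.43249261]
the job is handed in; nothing more can be done
None
```

The bolt is tightened by about 44°, and I handed the job in at about 13.5 s with the wrench still on it. I pushed the lever to the tightening side with the closed fingers, then pushed the handle clockwise and moved the arm clear.

- **Lever:** it points about 38° right of the handle line (nominal 35°), so it is fully across. The push at its stop also turned the wrench by about 2°.
- **Wrench:** the top camera shows the handle turned about 52.5° from its start. The finger path had suggested about 56°; I took the camera figure, as the finger path depended on an assumed finger size.
- **Bolt:** the bright marks on the socket, compared before and after, give 43–46°. The finger path less the play before the force rose gives about 46°. At least 41° is certain, since the play cannot exceed 0.2 rad.
- **Bystanders:** the spanner and lens mount look unmoved in the last top picture. The highest force I read was about 6 N, and only noise (about 1 N) at hand-in.

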